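# Free the sharpening disc and turn it by hand

### The job

Pull the lock key straight up out of the sharpening machine and put it in the wooden tray. Then, with a fingertip resting on the face of the steel disc, walk the disc slowly round by hand through at least one full turn in one direction, either way, to check that it runs free; press only lightly, because the disc sits on a soft mount and rubs if it is pushed hard. Finish with the disc at rest and your hand off it, and leave the jar, chisel and sanding block alone.

Things in the scene. Friction and masses are not known exactly. Their poses are not given: they have to be found in the camera images.
- machine: grey sharpening machine fixed to the bench: casing 260 (x, from -130 to +130) x 300 (y, from -170 to +130) x 85 mm high; origin on the bench below the disc's middle, z up. On top lies a smooth round steel disc, 200 mm across, 12 thick, some 10 to 25 clear of the casing, nothing to grip; marks are flush. The disc rubs if the robot pushes the machine with more than 15 N
- disc_axis (a point): point on the casing's top, 85 mm above the bench, under the disc's middle. The face's height is not measured: 108 to 122 mm above the bench at the middle, different each time; it also leans 1.7 to 2.9 degrees to an unknown side that stays put as it turns (up to 4 mm up and down on a 70 mm radius). Find it by touch, follow it by force: its spring mount gives 1 mm per 5 N
- disc (a joint): angle turned by the disc (rad), 0 at the start, grows anticlockwise seen from above, no stops. With the key in, it turns only about 0.03 rad either way. Its bearing drags with 0.10 N m, so at 60 to 70 mm radius a fingertip must press with some 2 to 4 N to carry it round without slipping; it stops when let go
- key_handle (a point): middle of the dark wooden handle of the loose lock key (60 to 130 g), upright in a slot 135 mm from the disc's middle on the machine's -y side. Handle 16 mm thick along the machine's x, 36 wide along its y, 45 high; its underside rests on the casing's top. Below it a steel tongue 10 x 16 mm reaches 50 mm down the slot (1.5 mm clearance a side): lift straight up over 50 mm
- tray: open wooden tray fixed on the bench, outside 170 (x) x 110 (y) x 30 high, walls and floor 6 mm thick; origin under its middle. The key may lie or stand in it
- jar: bystander: amber glass jar with a metal cap, 64 mm across, 100 high, origin at the middle of its underside
- chisel: bystander: chisel with a wooden handle lying on the bench, 250 long along its x, 29 high
- block: bystander: cork sanding block 120 x 67 x 41 high, origin at the middle of its underside
- key: the same key; origin at the foot of its tongue, 72.5 mm below the middle of its handle, z up along the key
Not all that is in view belongs to the job. What is shaped like the key but green, turquoise or yellow is not meant.

How it is judged:
On the way, in this order (a step that is already met when the one before it is completed fails the run):
1. the lock key is in the tray, let go and at rest (x of key_handle in the frame of tray between -0.085 and 0.085 m and y of key_handle in the frame of tray between -0.065 and 0.065 m and z of key_handle in the frame of tray below 0.09 m and contact force between the fingers and key below 0.1 N and linear speed of key below 0.03 m/s), for 0.2 s.
2. the disc has been turned through a full turn, either way ((value of joint disc above 6.28 rad or value of joint disc below -6.28 rad)), for 0.1 s.
At the end, for the whole second after the job is handed in: the key's handle is within the tray's outline (85 mm of its middle in x, 65 mm in y, less than 90 mm above the bench), the disc is at a full turn (6.28 rad) or more from where it began, either way, and at rest (under 0.05 rad/s) (x of key_handle in the frame of tray between -0.085 and 0.085 m and y of key_handle in the frame of tray between -0.065 and 0.065 m and z of key_handle in the frame of tray below 0.09 m and (value of joint disc above 6.28 rad or value of joint disc below -6.28 rad) and velocity of joint disc between -0.05 and 0.05 rad/s); the robot touches nothing.
It fails at once if the machine or its disc is pressed by the robot with more than 15 N (the disc rubs) (contact force between any of the fingers, the arm and machine above 15 N).
It fails at once if the disc is flung round faster than 4 rad/s (velocity of joint disc above 4 rad/s or velocity of joint disc below -4 rad/s).
It fails at once if the jar, chisel or sanding block is moved more than 30 mm (distance of any of jar, chisel, block from where it was at the start of the episode above 0.03 m).
It also fails if it takes over 72 s, if anything falls off the work surface, if the arm or the gripper's body presses on something with over 40 N, if the wrist force passes 120 N, or if a joint passes its speed limit or range.

### The arm

A 6-joint arm with a two-finger parallel gripper is mounted at the origin on the work surface. World frame = base frame: x ahead of the robot, y to its left, z up, the work surface at z = 0. Lengths are in m, angles in rad, forces in N, time in s.
With the tool pointing down it reaches from about 0.35 to 0.975 m from the base axis. Payload 4.9 kg.
Tool frame: the origin (TCP) lies at the very end of the fingers, on their centre line; the grasp point (between the pads) lies 19 mm behind it; z points along the fingers, y is the direction in which the jaws open and shut (so a half turn about z gives the same grasp; the last joint's range is limited). The gripper opens to 85 mm and grips with 20 to 120 N. Pads are 22 mm wide; open, the fingers measure 114 mm over their backs; the gripper's body (76 mm by 85 mm) begins 54 mm behind the grasp point. The pads swing forward as they close: fully open they stand 13 mm farther back than shut.
Start: joints at [-1.46, 0.053, 1.613, -0, 1.476, -0.119], TCP at [0.142, -0.609, 0.231] pointing down, gripper open.
Joint ranges: [-3.01, 3.01], [-1.01, 2.22], [0.06, 2.58], [-1.02, 4.17], [0.09, 2.62], [-3.14, 3.14]. Speed limits (rad/s): [2.57, 2.57, 3.14, 3.14, 3.14, 3.14].

### API

Orientations are given as a rotation vector (axis times angle).
In Python, from station import ctrl gives the robot as it stands.
- The arm moves only by the tool step_arm, never from a script. Its argument "moves" is a list of rows, each a list of 5 numbers: the opening, from 0 (shut) to 1 (fully open), then the shift along the world's x, y, z in m, then the turn about the world's z in degrees. A call has 1 to 20 rows; each row shifts and turns the pose as measured when the row begins; what a row does not reach is not made up. A row lasts 1/8 s, in which the tool goes at most 62.5 mm and 10.7 degrees, less where a joint would pass 70% of its speed; a pose out of reach is approached as far as the arm can. A call is refused whole if a number of a shift passes 0.0625 or a number of a turn 10.7, either way. A call with a gripper value outside its range is refused whole. The fingers move at their own pace and stop on an object; "newtons" is the grip in N (left out, the last holds). Time passes only in rows, so rows that do not move let the fingers close. It gives the time, the measured TCP pose, the force and the opening at its end, in the units of the state.
- ctrl.get_obs(): the state, without advancing time (a new reading comes with each control period).
- ctrl.get_image(name): name is "side" or "top"; returns a dict with "color" (400x640x3 uint8, red, green, blue), "camera_matrix" (3x3 intrinsics, pixels), "R" (3x3) and "t" (3): a world point X has camera coordinates R X + t. Camera axes: x right, y down, z forward; pixel columns grow to the right and rows downward; lengths in m; the calibration is good to about 2 mm. A picture is of the moment at which its call begins. There is no depth.
- ctrl.finish_job(): hands the job in, once; it reports no verdict.
Trained networks look in a picture, given as the dict that the camera call returned (one of the last four; its "shot" number tells which), for a name from the list of things; names that differ only in an ending like _2 or _b are one class to them, and where a whole thing is asked for, a point or a joint stands for the part that bears it (a point fixed in the world has none). Each returns a list of dicts, best first, with "p" (0 to 1); they miss things now and then, are a little off and sometimes report something else, mostly with a low value. They report only what shows in the picture. A call takes as long as a camera call. They do not tell look-alikes from the thing itself.
- ctrl.spot_in(picture, query): "bbox" ([left, top, right, bottom] in pixels, round what is visible of it).
The state is a dict: "t": time; "q": joint angles; "dq": joint speeds; "effort": joint torques, N m; "tool_pos": TCP position; "tool_rot": TCP orientation; "contact_force": force on the tool from outside, world axes, zero at the start; "wrist_torque": the same for the moment, N m; "opening": finger opening in m.
Only numpy, scipy, OpenCV 4.12 (cv2) and the standard library are available. Lean on these libraries where they do the work, as an engineer would, in place of code of your own. Each camera call takes 0.05 s, during which the arm holds its last target.

## Working session

There is one attempt and no reset: what is moved stays moved. The work goes in short steps, Python scripts to look and compute and a tool call to move; the robot and the scene stay as the last step left them, time stands still between calls to the robot, and variables do not carry over. Pictures are saved under pics/ and viewed, and the job is handed in when it is done.

Besides the shell and the picture viewer there is one more tool, called after "Call:" as name(argument=value, ...), one argument or row to a line, values as JSON. step_arm: Moves the arm, as the interface text tells. Its arguments: {"type":"object","properties":{"moves":{"type":"array","items":{"type":"array","items":{"type":"number"}}},"newtons":{"type":"number"}},"required":["moves"]}

```bash
mkdir -p pics; cat > h.py <<'E'
from station import ctrl
import numpy as np, cv2
def ray(im,u,v):
    K=np.array(im["camera_matrix"]);R=np.array(im["R"]);t=np.array(im["t"])
    d=R.T@np.linalg.inv(K)@np.array([u,v,1.]);return -R.T@t,d
def onz(im,u,v,z):
    c,d=ray(im,u,v);return c+d*(z-c[2])/d[2]
def proj(im,X):
    p=np.array(im["camera_matrix"])@(np.array(im["R"])@np.array(X)+np.array(im["t"]));return p[:2]/p[2]
def tri(a,b):
    A=np.zeros((3,3));y=np.zeros(3)
    for im,u,v in (a,b):
        c,d=ray(im,u,v);d/=np.linalg.norm(d);P=np.eye(3)-np.outer(d,d);A+=P;y+=P@c
    return np.linalg.solve(A,y)
def save(im,n): cv2.imwrite("pics/"+n,im["color"][:,:,::-1])
E
python3 - <<'E'
from h import *
for n in("top","side"):
    im=ctrl.get_image(n);save(im,n+"0.png");print(n,im["camera_matrix"],-np.array(im["R"]).T@im["t"])
    for q in("machine","disc","key","key_handle","tray","jar","chisel","block"):
        print(q,[(np.round(d["bbox"]).tolist(),round(d["p"],2)) for d in ctrl.spot_in(im,q)])
o=ctrl.get_obs();print(o)
E
```

```text
top [[402.86015231   0.         317.17910666]
 [  0.         402.86015231 197.98517471]
 [  0.           0.           1.        ]] [0.50012784 0.05153789 1.10164849]
machine [([253.0, 161.0, 379.0, 282.0], 0.59)]
disc [([265.0, 172.0, 345.0, 254.0], 0.6)]
key [([386.0, 236.0, 406.0, 246.0], 0.68), ([353.0, 208.0, 370.0, 218.0], 0.66), ([390.0, 188.0, 405.0, 200.0], 0.65)]
key_handle [([326.0, 137.0, 338.0, 149.0], 0.65), ([355.0, 212.0, 368.0, 214.0], 0.62), ([393.0, 186.0, 404.0, 198.0], 0.5)]
tray [([422.0, 195.0, 472.0, 260.0], 0.73)]
jar [([164.0, 161.0, 195.0, 190.0], 0.81), ([257.0, 160.0, 374.0, 280.0], 0.31)]
chisel [([375.0, 100.0, 444.0, 170.0], 0.89)]
block [([158.0, 238.0, 214.0, 289.0], 0.96)]
side [[418.93279443   0.         312.89037625]
 [  0.         418.93279443 203.51701942]
 [  0.           0.           1.        ]] [ 0.48867526 -0.6670667   0.72450471]
machine [([212.0, 166.0, 360.0, 298.0], 0.74)]
disc [([238.0, 168.0, 325.0, 227.0], 0.82), ([286.0, 227.0, 295.0, 249.0], 0.22)]
key [([254.0, 277.0, 269.0, 314.0], 0.85), ([287.0, 227.0, 296.0, 252.0], 0.6), ([312
[... 362 characters left out ...]
79)]
block [([208.0, 137.0, 253.0, 172.0], 0.68)]
{'t': 0.9, 'q': array([-1.46000625e+00,  5.26958363e-02,  1.61288699e+00,  7.57521936e-06,
        1.47602065e+00, -1.19022054e-01]), 'dq': array([ 0.00030547, -0.00040197, -0.00192191,  0.00114736,  0.00019842,
        0.00044615]), 'effort': array([-6.94945829e-04, -3.93680942e+01, -3.70470214e+01, -1.63884447e-04,
        4.24612726e-04,  7.29070905e-06]), 'tool_pos': array([ 0.1423586 , -0.60855215,  0.23131394]), 'tool_rot': array([-3.12086502e+00, -3.60191843e-01, -1.19155104e-05]), 'contact_force': array([-0.54835018,  0.25292626,  0.03297077]), 'wrist_torque': array([0.0401152 , 0.02658376, 0.03116271]), 'opening': 0.0854506714608048}
```

View pics/top0.png

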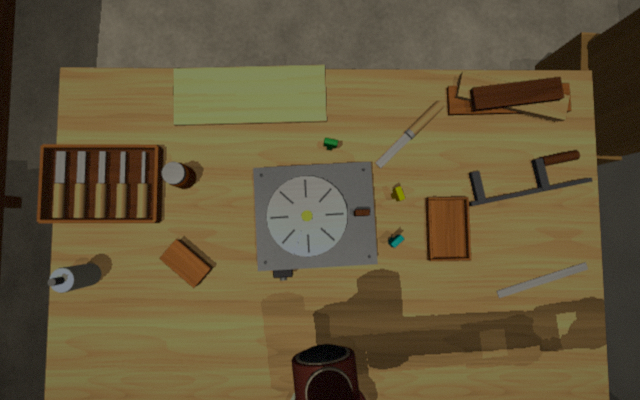

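View pics/side0.png

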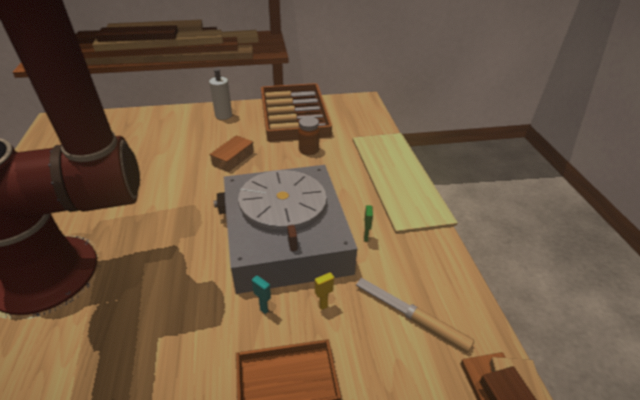

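```bash
python3 - <<'E'
import cv2
a=cv2.imread('pics/top0.png')[150:300,240:490];cv2.imwrite('pics/top0c.png',cv2.resize(a,None,fx=3.2,fy=3.2,interpolation=cv2.INTER_CUBIC))
a=cv2.imread('pics/side0.png')[150:325,205:405];cv2.imwrite('pics/side0c.png',cv2.resize(a,None,fx=3.4,fy=3.4,interpolation=cv2.INTER_CUBIC))
E
```

```text
(no output)
```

View pics/top0c.png

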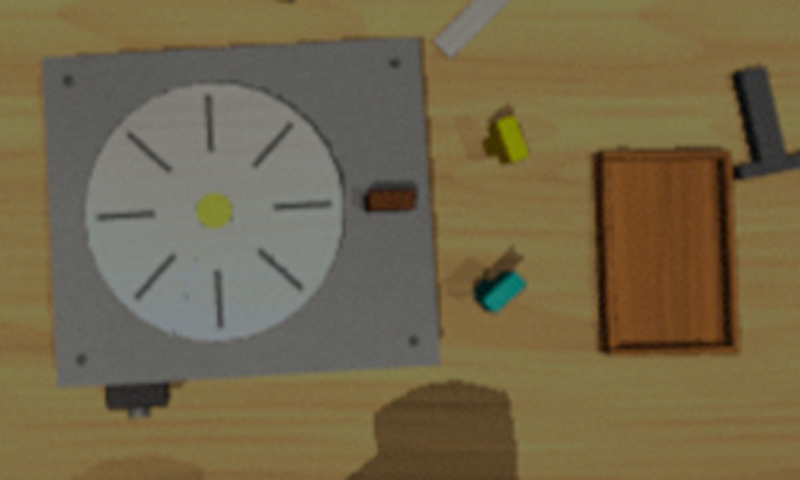

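View pics/side0c.png

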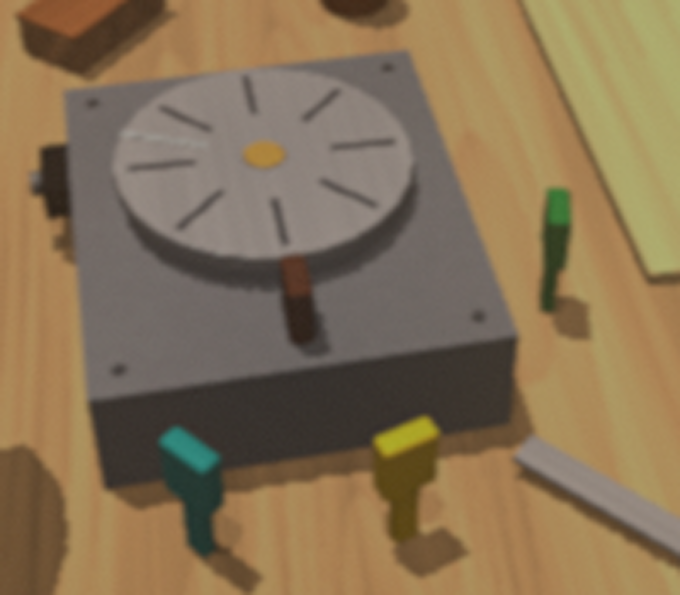

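Look-alikes in the top picture are green (330,143), yellow (398,193) and turquoise (397,240). The brown handle at (361,212), standing on the casing's -y side, matches the description, so I choose that one. The close crop confirms it is dark wood and sits in the machine.

```bash
python3 - <<'E'
from h import *
t=ctrl.get_image("top");s=ctrl.get_image("side")
f=lambda x,y:(240+x/3.2,150+y/3.2)
g=lambda x,y:(205+x/3.4,150+y/3.4)
C=[onz(t,*f(*p),.085) for p in((43,58),(421,38),(440,363),(58,386))]
for c in C:print(c.round(4))
mc=sum(C)/4;print("mid",mc)
C=np.array(C)
for a,b in((0,1),(1,2),(2,3),(3,0)):
    d=C[b]-C[a];print(np.linalg.norm(d),np.degrees(np.arctan2(d[1],d[0])))
print("side corners")
for p in((65,92),(408,52),(516,335),(92,402)):print(onz(s,*g(*p),.085).round(4))
print("disc c",onz(t,*f(214,210),.115),onz(s,*g(264,154),.115),tri((t,*f(214,210)),(s,*g(264,154))))
print("key top", [onz(t,*f(*p),.130).round(4) for p in((366,190),(413,188),(415,210),(367,212))])
print("side key top",[onz(s,*g(*p),.130).round(4) for p in((281,258),(306,257),(313,292),(288,296))])
print("tray",[onz(t,*f(*p),.03).round(4) for p in((597,150),(729,148),(738,350),(603,354))])
E
```

```text
[0.6527 0.1949 0.085 ]
[ 0.6689 -0.1059  0.085 ]
[ 0.4118 -0.1176  0.085 ]
[0.3952 0.1808 0.085 ]
mid [0.53215401 0.03806404 0.085     ]
0.3012235702106087 -86.91591693997667
0.2573439349677362 -177.38949980386158
0.29887518808639457 93.18160833199178
0.25784396582044933 3.13335666923689
side corners
[0.3976 0.1802 0.085 ]
[0.6542 0.194  0.085 ]
[ 0.6698 -0.1007  0.085 ]
[ 0.4155 -0.1169  0.085 ]
disc c [0.53100489 0.05914024 0.115     ] [0.53257276 0.05444599 0.115     ] [0.53199325 0.05914112 0.11103221]
key top [array([ 0.5454, -0.0558,  0.13  ]), array([ 0.5469, -0.0914,  0.13  ]), array([ 0.5303, -0.0927,  0.13  ]), array([ 0.5288, -0.0564,  0.13  ])]
side key top [array([ 0.5324, -0.0602,  0.13  ]), array([ 0.5472, -0.0615,  0.13  ]), array([ 0.5479, -0.0909,  0.13  ]), array([ 0.5332, -0.092 ,  0.13  ])]
tray [array([ 0.5834, -0.2611,  0.03  ]), array([ 0.5849, -0.3725,  0.03  ]), array([ 0.4168, -0.3749,  0.03  ]), array([ 0.4139, -0.2622,  0.03  ])]
```

Call:
step_arm(
  moves=[
    [0.5,0.033,0.0445,0,6.65],
    [0.5,0.033,0.0445,0,6.65],
    [0.5,0.033,0.0445,0,6.65],
    [0.5,0.033,0.0445,0,6.65],
    [0.5,0.033,0.0445,0,6.65],
    [0.5,0.033,0.0445,0,6.65],
    [0.5,0.033,0.0445,0,6.65],
    [0.5,0.033,0.0445,0,6.65],
    [0.5,0.033,0.0445,0,6.65],
    [0.5,0.033,0.0445,0,6.65],
    [0.5,0.033,0.0445,0,6.65],
    [0.5,0.033,0.0445,0,6.65],
    [0.5,0,0,0,0],
  ],
  newtons=30,
)

```text
t: 2.62
tool_pos: [0.5476, -0.0565, 0.2338]
tool_rot: [2.107, 2.32, 0.009]
contact_force: [0.1, -1.1, -0.1]
opening: 0.0427
```

Call:
step_arm(
  moves=[
    [0.5,-0.0096,-0.0195,-0.04,-2.5],
    [0.5,0,0,-0.02,0],
    [0.5,0,0,0,0],
  ],
)

```text
t: 3.0
tool_pos: [0.5375, -0.0777, 0.1734]
tool_rot: [2.159, 2.269, 0.008]
contact_force: [0.2, -0.2, 0.3]
opening: 0.0423
```

```bash
python3 - <<'E'
from h import *
o=ctrl.get_obs();print(o["tool_pos"],o["contact_force"],o["q"])
for n in("top","side"):
    im=ctrl.get_image(n);save(im,n+"1.png")
    print(n,proj(im,o["tool_pos"]),proj(im,[.538,-.076,.13]))
a=cv2.imread('pics/top1.png')[150:300,240:490];a=cv2.resize(a,(500,300))
b=cv2.imread('pics/side1.png')[110:310,205:405];b=cv2.resize(b,(300,300));cv2.imwrite('pics/c1.png',np.hstack([a,b]))
E
```

```text
[ 0.53754439 -0.07766177  0.17341487] [ 0.17977189 -0.24398466  0.28621753] [-2.80376410e-01 -1.08020063e-01  1.86856564e+00 -2.96877542e-04
  1.36991416e+00 -3.30131846e-01]
top [365.9188374  211.89696401] [362.74521769 212.43738274]
side [290.50310105 215.76883123] [291.25190999 231.0793909 ]
```

View pics/c1.png

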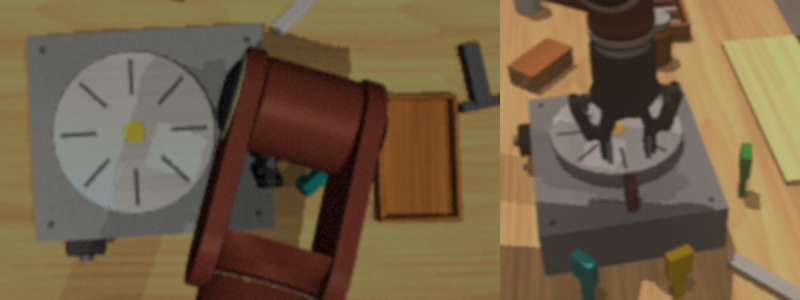

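Call:
step_arm(
  moves=[
    [0.5,0.0005,0.001,-0.03,0],
    [0.5,0,0,-0.03,0],
    [0.5,0,0,-0.012,0],
    [0.5,0,0,-0.004,0],
    [0.5,0,0,0,0],
  ],
)

```text
t: 3.72
tool_pos: [0.5441, -0.0793, 0.1065]
tool_rot: [2.149, 2.256, 0.02]
contact_force: [0.7, -0.1, 0.1]
opening: 0.0424
```

Call:
step_arm(
  moves=[
    [0.1,0,0,0,0],
    [0.1,0,0,0,0],
    [0.1,0,0,0,0],
    [0.1,0,0,0,0],
    [0.1,0,0,0,0],
  ],
)

```text
t: 4.35
tool_pos: [0.5419, -0.0796, 0.1079]
tool_rot: [2.151, 2.26, 0.012]
contact_force: [-1.7, 0.1, -1.4]
opening: 0.0156
```

```bash
python3 - <<'E'
from h import *
o=ctrl.get_obs();print(o["tool_pos"],o["contact_force"],o["opening"])
im=ctrl.get_image("side");save(im,"side2.png")
a=cv2.imread('pics/side2.png')[130:310,225:385];cv2.imwrite('pics/c2.png',cv2.resize(a,None,fx=3.3,fy=3.3))
E
```

```text
[ 0.54185413 -0.07956237  0.10787763] [-1.65887461  0.1353903  -1.39026497] 0.015623471702174336
```

View pics/c2.png

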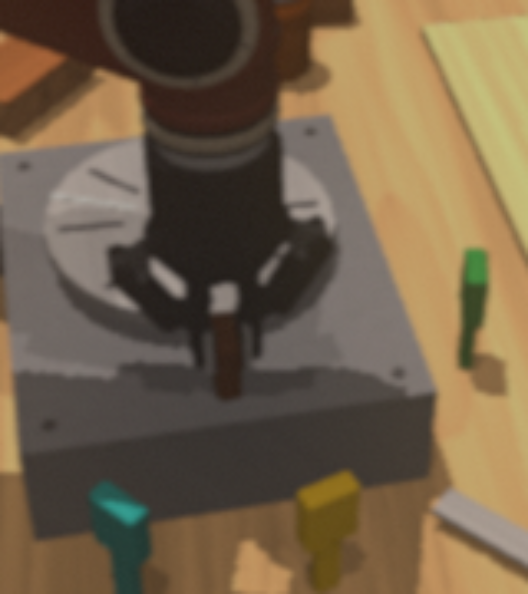

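Call:
step_arm(
  moves=[
    [0.1,0,0,0,0],
    [0.1,0,0,0.008,0],
    [0.1,0,0,0.008,0],
    [0.1,0,0,0.01,0],
  ],
  newtons=50,
)

```text
t: 4.9
tool_pos: [0.5418, -0.0793, 0.1348]
tool_rot: [2.151, 2.26, 0.012]
contact_force: [-1.2, 0.1, -3.1]
opening: 0.0151
```

Call:
step_arm(
  moves=[
    [0.1,0,0,0.015,0],
    [0.1,0,0,0.02,0],
    [0.1,0,0,0.02,0],
    [0.1,0,0,0.015,0],
    [0.1,0,0,0,0],
  ],
)

```text
t: 5.52
tool_pos: [0.5448, -0.0798, 0.2144]
tool_rot: [2.145, 2.253, 0.021]
contact_force: [0.3, -0.6, -2.0]
opening: 0.0149
```

```bash
python3 - <<'E'
from h import *
o=ctrl.get_obs();print(o["tool_pos"],o["contact_force"],o["opening"])
im=ctrl.get_image("side");save(im,"side3.png")
a=cv2.imread('pics/side3.png')[110:310,205:405];cv2.imwrite('pics/c3.png',cv2.resize(a,None,fx=3,fy=3))
E
```

```text
[ 0.54482349 -0.07983808  0.21435266] [ 0.33207903 -0.5965053  -2.01766291] 0.01486756170434179
```

View pics/c3.png

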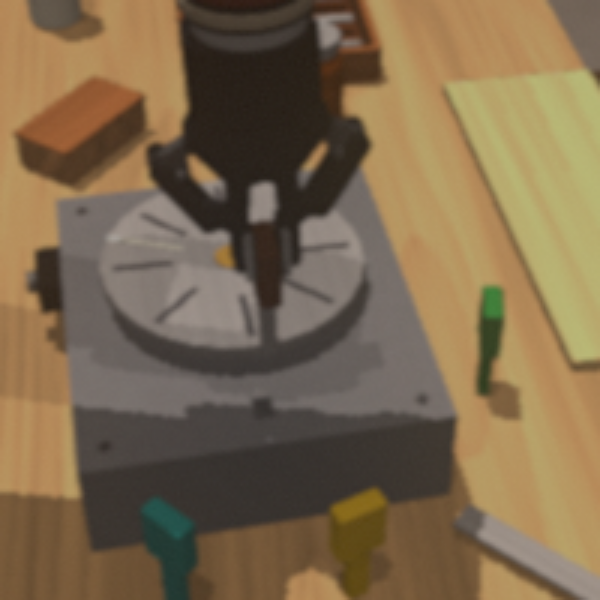

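Call:
step_arm(
  moves=[
    [0.1,-0.008,-0.03,0,0],
    [0.1,-0.01,-0.045,0,0],
    [0.1,-0.01,-0.045,0,0],
    [0.1,-0.01,-0.045,0,0],
    [0.1,-0.004,-0.03,0,0],
    [0.1,0,0,0,0],
    [0.1,0,0,0,0],
  ],
)

```text
t: 6.45
tool_pos: [0.4973, -0.2773, 0.2048]
tool_rot: [2.153, 2.266, 0.018]
contact_force: [-0.1, 0.2, -1.7]
opening: 0.015
```

Call:
step_arm(
  moves=[
    [0.1,0.002,-0.025,0,0],
    [0.1,0,-0.016,-0.03,0],
    [0.1,0,0,-0.04,0],
    [0.1,0,0,-0.03,0],
    [0.1,0,0,0,0],
  ],
)

```text
t: 7.08
tool_pos: [0.5013, -0.3202, 0.1028]
tool_rot: [2.145, 2.269, 0.017]
contact_force: [-0.2, 0.8, -0.6]
opening: 0.0149
```

Call:
step_arm(
  moves=[
    [0.1,-0.001,0.001,-0.012,0],
    [0.1,0,0,-0.006,0],
    [0.1,0,0,-0.002,0],
    [0.1,0,0,0,0],
  ],
)

```text
t: 7.58
tool_pos: [0.5027, -0.3209, 0.086]
tool_rot: [2.139, 2.265, 0.017]
contact_force: [0.4, 0.8, -0.2]
opening: 0.0147
```

Call:
step_arm(
  moves=[
    [0.1,0,0,-0.005,0],
    [0.1,0,0,-0.002,0],
    [0.1,0,0,0,0],
  ],
)

```text
t: 7.95
tool_pos: [0.5033, -0.3214, 0.0797]
tool_rot: [2.137, 2.264, 0.017]
contact_force: [-0.7, 0.6, -2.0]
opening: 0.0154
```

```bash
python3 - <<'E'
from h import *
o=ctrl.get_obs();print(o["tool_pos"],o["contact_force"],o["opening"])
im=ctrl.get_image("side");save(im,"side4.png")
a=cv2.imread('pics/side4.png')[200:400,205:405];cv2.imwrite('pics/c4.png',cv2.resize(a,None,fx=3,fy=3))
E
```

```text
[ 0.50329663 -0.32138105  0.07969478] [-0.67260326  0.64376712 -1.95929944] 0.015418917097231906
```

View pics/c4.png

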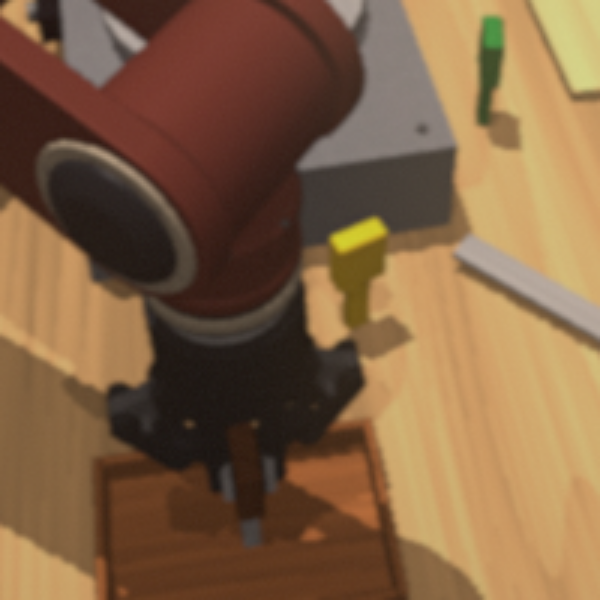

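Call:
step_arm(
  moves=[
    [0.1,0,0,-0.003,0],
    [0.1,0,0,0,0],
  ],
)

```text
t: 8.25
tool_pos: [0.5043, -0.3225, 0.0794]
tool_rot: [2.135, 2.262, 0.017]
contact_force: [-0.8, -0.9, -0.4]
opening: 0.0148
```

Call:
step_arm(
  moves=[
    [0.25,0,0,0,0],
    [0.35,0,0,0,0],
    [0.45,0,0,0,0],
    [0.45,0,0,0,0],
  ],
)

```text
t: 8.75
tool_pos: [0.5045, -0.3226, 0.0794]
tool_rot: [2.135, 2.262, 0.017]
contact_force: [-0.7, 0.1, 0.6]
opening: 0.0384
```

Call:
step_arm(
  moves=[
    [0.6,0,0,0.02,0],
    [0.6,0,0,0.04,0],
    [0.6,0,0,0.05,0],
    [0.6,0,0,0.03,0],
    [0.6,0,0,0,0],
  ],
)

```text
t: 9.38
tool_pos: [0.5043, -0.3223, 0.2291]
tool_rot: [2.132, 2.259, 0.017]
contact_force: [-0.2, -1.0, -0.3]
opening: 0.0514
```

```bash
python3 - <<'E'
from h import *
o=ctrl.get_obs();print(o["tool_pos"],o["contact_force"],o["opening"])
im=ctrl.get_image("side");save(im,"side5.png")
a=cv2.imread('pics/side5.png')[200:400,205:405];cv2.imwrite('pics/c5.png',cv2.resize(a,None,fx=3,fy=3))
E
```

```text
[ 0.50430284 -0.32232463  0.2290987 ] [-0.19245882 -0.96795217 -0.30567789] 0.051440847323536175
```

View pics/c5.png

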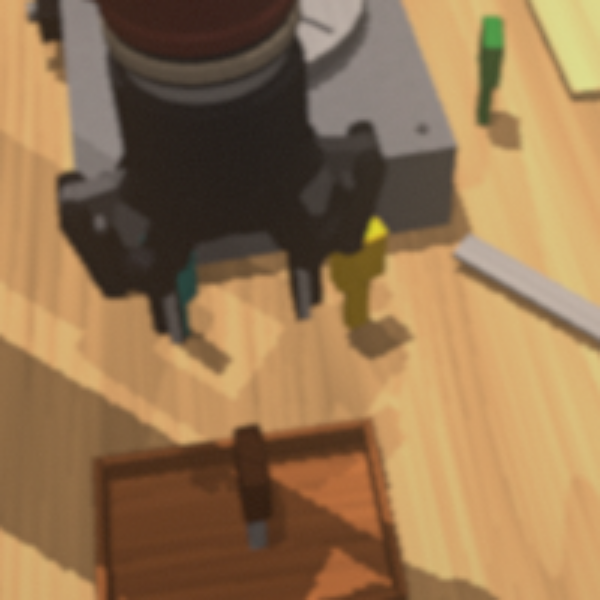

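Call:
step_arm(
  moves=[
    [0,0,0.03,0,0],
    [0,0.005,0.05,0,0],
    [0,0.005,0.055,0,0],
    [0,0.005,0.055,0,0],
    [0,0.005,0.055,-0.02,0],
    [0,0.005,0.05,-0.02,0],
    [0,0,0.02,0,0],
    [0,0,0,0,0],
    [0,0,0,0,0],
  ],
  newtons=30,
)

```text
t: 10.55
tool_pos: [0.5192, 0.0038, 0.1685]
tool_rot: [2.152, 2.274, -0.0]
contact_force: [-0.1, -0.6, -0.4]
opening: 0.0
```

Call:
step_arm(
  moves=[
    [0,0.013,-0.011,-0.02,0],
    [0,0,0,-0.01,0],
    [0,0,0,0,0],
  ],
)

```text
t: 10.92
tool_pos: [0.5322, -0.0101, 0.1377]
tool_rot: [2.157, 2.27, -0.001]
contact_force: [-0.1, -0.5, -0.2]
opening: 0.0001
```

```bash
python3 - <<'E'
from h import *
o=ctrl.get_obs();print(o["tool_pos"],o["contact_force"],o["opening"])
for n in("top","side"):
    im=ctrl.get_image(n);save(im,n+"6.png")
    print([(np.round(d["bbox"]).tolist(),round(d["p"],2)) for d in ctrl.spot_in(im,"key")])
a=cv2.imread('pics/side6.png')[110:310,205:405];b=cv2.imread('pics/side6.png')[250:400,220:370];cv2.imwrite('pics/c6.png',np.hstack([cv2.resize(a,(400,400)),cv2.resize(b,(400,400))]))
E
```

```text
[ 0.53220952 -0.01013932  0.13770038] [-0.14906816 -0.46832778 -0.16101704] 9.486672559044802e-05
[([390.0, 236.0, 405.0, 248.0], 0.68), ([444.0, 221.0, 467.0, 230.0], 0.52), ([390.0, 189.0, 405.0, 202.0], 0.52)]
[([283.0, 341.0, 295.0, 385.0], 0.94), ([364.0, 205.0, 374.0, 241.0], 0.8), ([252.0, 275.0, 271.0, 316.0], 0.69), ([314.0, 274.0, 335.0, 310.0], 0.56)]
```

View pics/c6.png

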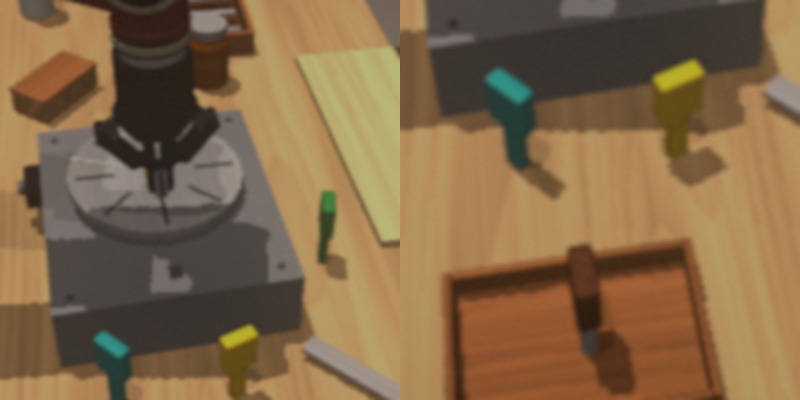

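Call:
step_arm(
  moves=[
    [0,0,0,-0.008,0],
    [0,0,0,-0.003,0],
    [0,0,0,0,0],
  ],
)

```text
t: 11.5
tool_pos: [0.5335, -0.0094, 0.1287]
tool_rot: [2.152, 2.269, 0.004]
contact_force: [0.5, 0.6, 0.7]
opening: 0.0001
```

Call:
step_arm(
  moves=[
    [0,0,0,-0.0015,0],
    [0,0,0,0,0],
  ],
)

```text
t: 11.75
tool_pos: [0.5336, -0.0093, 0.1271]
tool_rot: [2.152, 2.269, 0.004]
contact_force: [-0.1, -0.4, 0.1]
opening: 0.0
```

Call:
step_arm(
  moves=[
    [0,0,0,-0.0015,0],
    [0,0,0,0,0],
  ],
)

```text
t: 12.0
tool_pos: [0.5337, -0.0093, 0.1256]
tool_rot: [2.151, 2.269, 0.004]
contact_force: [0.2, 0.5, 0.4]
opening: -0.0001
```

Call:
step_arm(
  moves=[
    [0,0,0,-0.0015,0],
    [0,0,0,0,0],
  ],
)

```text
t: 12.25
tool_pos: [0.5337, -0.0093, 0.1241]
tool_rot: [2.151, 2.269, 0.004]
contact_force: [-0.0, 0.9, 0.3]
opening: -0.0003
```

Call:
step_arm(
  moves=[
    [0,0,0,-0.0012,0],
    [0,0,0,0,0],
  ],
)

```text
t: 12.5
tool_pos: [0.5337, -0.0093, 0.1228]
tool_rot: [2.151, 2.269, 0.004]
contact_force: [-0.0, 0.1, -0.4]
opening: 0.0002
```

Call:
step_arm(
  moves=[
    [0,0,0,-0.0012,0],
    [0,0,0,0,0],
  ],
)

```text
t: 12.75
tool_pos: [0.5337, -0.0093, 0.1215]
tool_rot: [2.151, 2.269, 0.004]
contact_force: [-0.3, -0.5, -0.0]
opening: -0.0002
```

Call:
step_arm(
  moves=[
    [0,0,0,-0.0012,0],
    [0,0,0,0,0],
  ],
)

```text
t: 13.0
tool_pos: [0.5337, -0.0093, 0.1202]
tool_rot: [2.151, 2.269, 0.004]
contact_force: [-0.6, -0.4, -0.4]
opening: -0.0002
```

Call:
step_arm(
  moves=[
    [0,0,0,-0.0012,0],
    [0,0,0,0,0],
  ],
)

```text
t: 13.25
tool_pos: [0.5337, -0.0093, 0.119]
tool_rot: [2.151, 2.269, 0.004]
contact_force: [0.0, 0.4, -0.3]
opening: 0.0001
```

Call:
step_arm(
  moves=[
    [0,0,0,-0.0012,0],
    [0,0,0,0,0],
  ],
)

```text
t: 13.5
tool_pos: [0.5337, -0.0093, 0.1177]
tool_rot: [2.151, 2.269, 0.004]
contact_force: [0.5, 0.4, 0.1]
opening: -0.0002
```

Call:
step_arm(
  moves=[
    [0,0,0,-0.0012,0],
    [0,0,0,0,0],
  ],
)

```text
t: 13.75
tool_pos: [0.5337, -0.0093, 0.1165]
tool_rot: [2.151, 2.269, 0.004]
contact_force: [-0.3, -0.7, 0.2]
opening: -0.0001
```

Call:
step_arm(
  moves=[
    [0,0,0,-0.0012,0],
    [0,0,0,0,0],
  ],
)

```text
t: 14.0
tool_pos: [0.5337, -0.0093, 0.1151]
tool_rot: [2.151, 2.269, 0.004]
contact_force: [0.0, 0.5, 1.0]
opening: -0.0002
```

Call:
step_arm(
  moves=[
    [0,0,0,-0.0012,0],
    [0,0,0,0,0],
  ],
)

```text
t: 14.25
tool_pos: [0.5337, -0.0093, 0.1138]
tool_rot: [2.151, 2.269, 0.004]
contact_force: [0.3, -0.7, 0.3]
opening: 0.0002
```

Call:
step_arm(
  moves=[
    [0,0,0,-0.0012,0],
    [0,0,0,0,0],
  ],
)

```text
t: 14.5
tool_pos: [0.5337, -0.0093, 0.1126]
tool_rot: [2.151, 2.269, 0.004]
contact_force: [-0.0, 0.2, 0.2]
opening: 0.0
```

Call:
step_arm(
  moves=[
    [0,0,0,-0.0012,0],
    [0,0,0,0,0],
  ],
)

```text
t: 14.75
tool_pos: [0.5337, -0.0093, 0.1113]
tool_rot: [2.151, 2.269, 0.004]
contact_force: [-0.3, 0.3, 0.4]
opening: 0.0
```

Call:
step_arm(
  moves=[
    [0,0,0,-0.0012,0],
    [0,0,0,0,0],
  ],
)

```text
t: 15.0
tool_pos: [0.5339, -0.0093, 0.1101]
tool_rot: [2.151, 2.269, 0.004]
contact_force: [-0.3, -0.7, 1.4]
opening: -0.0002
```

Call:
step_arm(
  moves=[
    [0,0,0,-0.0012,0],
    [0,0,0,0,0],
  ],
)

```text
t: 15.25
tool_pos: [0.5341, -0.0094, 0.1094]
tool_rot: [2.151, 2.268, 0.005]
contact_force: [-1.1, -0.9, 0.6]
opening: 0.0001
```

Call:
step_arm(
  moves=[
    [0,0,0,-0.0008,0],
    [0,0,0,0,0],
  ],
)

```text
t: 15.5
tool_pos: [0.5341, -0.0094, 0.1091]
tool_rot: [2.151, 2.268, 0.004]
contact_force: [-1.5, -0.8, 2.0]
opening: -0.0001
```

Call:
step_arm(
  moves=[
    [0,0,0,0,0],
  ],
)

```text
t: 15.62
tool_pos: [0.5341, -0.0094, 0.1092]
tool_rot: [2.151, 2.268, 0.004]
contact_force: [-1.2, -1.1, 2.1]
opening: -0.0001
```

Call:
step_arm(
  moves=[
    [0,0.004,0,-0.0004,0],
    [0,0.006,0.0005,0,0],
    [0,0.006,0.0005,0,0],
  ],
)

```text
t: 16.0
tool_pos: [0.5509, -0.0084, 0.1088]
tool_rot: [2.151, 2.268, 0.004]
contact_force: [-1.5, 0.5, 1.4]
opening: -0.0001
```

```bash
cat > w.py <<'E'
from h import *
import json
o=ctrl.get_obs();p=np.array(o["tool_pos"]);C=np.array([.531,.058])
d=p[:2]-C;a=np.arctan2(d[1],d[0]);r=np.hypot(*d)
print("t",round(o["t"],2),"ang",round(np.degrees(a),1),"r",round(r*1000,1),"z",round(p[2]*1000,2),"F",o["contact_force"].round(1),"opening",round(o["opening"],4))
q=p[:2]
for i in range(1,6):
    n=C+.067*np.array([np.cos(a+i*.105),np.sin(a+i*.105)]);s=n-q;q=n;print((s*1000).round(1))
E
python3 w.py
```

```text
t 16.0 ang -73.3 r 69.3 z 108.78 F [-1.5  0.5  1.4] opening -0.0001
[6.  4.5]
[6.3 3. ]
[6.  3.7]
[5.6 4.3]
[5.1 4.9]
```

Call:
step_arm(
  moves=[
    [0,0.006,0.003,-0.0006,0],
    [0,0.006,0.003,-0.0002,0],
    [0,0.006,0.004,0,0],
  ],
)

```text
t: 16.38
tool_pos: [0.5708, 0.0015, 0.1081]
tool_rot: [2.15, 2.267, 0.004]
contact_force: [-0.6, -2.1, 2.1]
opening: 0.0
```

```bash
python3 w.py; python3 - <<'E'
from h import *
im=ctrl.get_image("top");save(im,"top7.png");im2=ctrl.get_image("side");save(im2,"side7.png")
a=cv2.imread('pics/top7.png')[160:280,250:390];b=cv2.imread('pics/side7.png')[150:300,205:365];cv2.imwrite('pics/c7.png',np.hstack([cv2.resize(a,(400,343)),cv2.resize(b,(366,343))]))
E
```

```text
t 16.38 ang -54.9 r 69.1 z 108.09 F [-0.6 -2.1  2.1] opening 0.0
[4.3 6.1]
[5.  4.9]
[4.5 5.4]
[3.9 5.8]
[3.3 6.2]
```

View pics/c7.png

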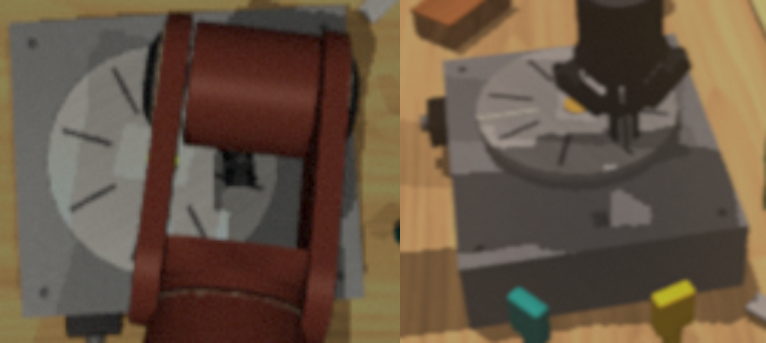

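Call:
step_arm(
  moves=[
    [0,0.0043,0.0055,-0.0004,0],
    [0,0.0048,0.005,-0.0003,0],
    [0,0.0044,0.0055,-0.0002,0],
    [0,0.0038,0.006,-0.0002,0],
  ],
)

```text
t: 16.98
tool_pos: [0.5894, 0.0248, 0.1071]
tool_rot: [2.149, 2.267, 0.004]
contact_force: [-0.3, -0.7, 3.1]
opening: -0.0
```

```bash
python3 w.py
```

```text
t 16.98 ang -29.6 r 67.2 z 107.15 F [-0.3 -0.7  3.1] opening -0.0
[3.  6.4]
[2.5 6.6]
[1.8 6.8]
[1. 7.]
[0.3 7. ]
```

Call:
step_arm(
  moves=[
    [0,0.0028,0.0065,-0.0003,0],
    [0,0.0024,0.0066,-0.0002,0],
    [0,0.0017,0.0068,-0.0002,0],
    [0,0.001,0.007,-0.0002,0],
  ],
)

```text
t: 17.48
tool_pos: [0.5983, 0.0536, 0.1064]
tool_rot: [2.148, 2.266, 0.005]
contact_force: [-0.8, -2.6, 2.9]
opening: 0.0002
```

```bash
python3 w.py
```

```text
t 17.48 ang -3.7 r 67.5 z 106.43 F [-0.8 -2.6  2.9] opening 0.0002
[-0.4  7.1]
[-0.7  7. ]
[-1.4  6.9]
[-2.1  6.7]
[-2.8  6.5]
```

Call:
step_arm(
  moves=[
    [0,-0.0004,0.007,-0.0002,0],
    [0,-0.0007,0.007,-0.0001,0],
    [0,-0.0014,0.007,-0.0001,0],
    [0,-0.0022,0.0067,0,0],
    [0,-0.0028,0.0065,0,0],
  ],
)

```text
t: 18.1
tool_pos: [0.5908, 0.0905, 0.1062]
tool_rot: [2.148, 2.266, 0.007]
contact_force: [0.8, -1.3, 1.6]
opening: -0.0002
```

```bash
python3 w.py
```

```text
t 18.1 ang 28.5 r 68.0 z 106.23 F [ 0.8 -1.3  1.6] opening -0.0002
[-4.6  5.5]
[-4.3  5.6]
[-4.8  5.1]
[-5.4  4.6]
[-5.8  4. ]
```

Call:
step_arm(
  moves=[
    [0,-0.0044,0.0055,-0.0005,0],
    [0,-0.0043,0.0055,-0.0002,0],
    [0,-0.0049,0.005,0,0],
    [0,-0.0054,0.0046,0,0],
  ],
)

```text
t: 18.6
tool_pos: [0.5712, 0.1126, 0.1063]
tool_rot: [2.147, 2.265, 0.009]
contact_force: [1.1, -1.7, 2.1]
opening: 0.0002
```

```bash
python3 w.py
```

```text
t 18.6 ang 53.6 r 67.8 z 106.26 F [ 1.1 -1.7  2.1] opening 0.0002
[-6.4  3.2]
[-6.2  3.2]
[-6.5  2.6]
[-6.8  1.9]
[-6.9  1.1]
```

Call:
step_arm(
  moves=[
    [0,-0.0062,0.0032,-0.0003,0],
    [0,-0.0062,0.003,0,0],
    [0,-0.0065,0.0026,0,0],
    [0,-0.0067,0.0018,0,0],
  ],
)

```text
t: 19.1
tool_pos: [0.5444, 0.1242, 0.1066]
tool_rot: [2.146, 2.264, 0.011]
contact_force: [1.6, -0.6, 3.6]
opening: -0.0001
```

```bash
python3 w.py
```

```text
t 19.1 ang 78.5 r 67.5 z 106.61 F [ 1.6 -0.6  3.6] opening -0.0001
[-7.1  0.5]
[-7.   0.3]
[-7.  -0.4]
[-6.9 -1.2]
[-6.8 -1.9]
```

Call:
step_arm(
  moves=[
    [0,-0.007,0.0005,0.0001,0],
    [0,-0.007,0.0002,0.0001,0],
    [0,-0.007,-0.0004,0.0002,0],
    [0,-0.0068,-0.0012,0.0002,0],
  ],
)

```text
t: 19.6
tool_pos: [0.515, 0.1234, 0.1075]
tool_rot: [2.145, 2.264, 0.013]
contact_force: [1.7, -1.7, 2.5]
opening: -0.0002
```

```bash
python3 w.py
```

```text
t 19.6 ang 103.8 r 67.4 z 107.51 F [ 1.7 -1.7  2.5] opening -0.0002
[-6.6 -2.4]
[-6.5 -2.7]
[-6.2 -3.4]
[-5.8 -4. ]
[-5.3 -4.6]
```

Call:
step_arm(
  moves=[
    [0,-0.0065,-0.0024,0.0001,0],
    [0,-0.0064,-0.0028,0.0002,0],
    [0,-0.0061,-0.0034,0.0002,0],
    [0,-0.0057,-0.004,0.0002,0],
  ],
)

```text
t: 20.1
tool_pos: [0.4886, 0.1103, 0.1084]
tool_rot: [2.146, 2.264, 0.015]
contact_force: [2.6, -0.1, 3.5]
opening: 0.0002
```

```bash
python3 w.py
```

```text
t 20.1 ang 129.0 r 67.3 z 108.35 F [ 2.6 -0.1  3.5] opening 0.0002
[-5. -5.]
[-4.7 -5.2]
[-4.1 -5.7]
[-3.5 -6.1]
[-2.9 -6.4]
```

Call:
step_arm(
  moves=[
    [0,-0.005,-0.005,0.0002,0],
    [0,-0.0046,-0.0053,0.0002,0],
    [0,-0.004,-0.0057,0.0002,0],
    [0,-0.0034,-0.0061,0.0002,0],
  ],
)

```text
t: 20.6
tool_pos: [0.4701, 0.0872, 0.1091]
tool_rot: [2.146, 2.264, 0.016]
contact_force: [2.4, 1.8, 3.0]
opening: -0.0004
```

```bash
python3 w.py
```

```text
t 20.6 ang 154.4 r 67.5 z 109.1 F [2.4 1.8 3. ] opening -0.0004
[-2.3 -6.7]
[-2.  -6.7]
[-1.3 -6.9]
[-0.6 -7. ]
[ 0.2 -7. ]
```

Call:
step_arm(
  moves=[
    [0,-0.0022,-0.0067,0.0001,0],
    [0,-0.002,-0.0067,0.0002,0],
    [0,-0.0013,-0.0069,0.0001,0],
    [0,-0.0006,-0.007,0.0001,0],
  ],
)

```text
t: 21.1
tool_pos: [0.4631, 0.0583, 0.1095]
tool_rot: [2.148, 2.265, 0.016]
contact_force: [1.4, 1.4, 2.4]
opening: -0.0003
```

```bash
python3 w.py; python3 - <<'E'
from h import *
im=ctrl.get_image("top");save(im,"top8.png");im2=ctrl.get_image("side");save(im2,"side8.png")
a=cv2.imread('pics/top8.png')[160:280,250:390];b=cv2.imread('pics/side8.png')[150:300,205:365];cv2.imwrite('pics/c8.png',np.hstack([cv2.resize(a,(400,343)),cv2.resize(b,(366,343))]))
E
```

```text
t 21.1 ang 179.8 r 67.9 z 109.49 F [1.4 1.4 2.4] opening -0.0003
[ 1.2 -7. ]
[ 1.1 -6.9]
[ 1.8 -6.8]
[ 2.5 -6.6]
[ 3.2 -6.3]
```

View pics/c8.png

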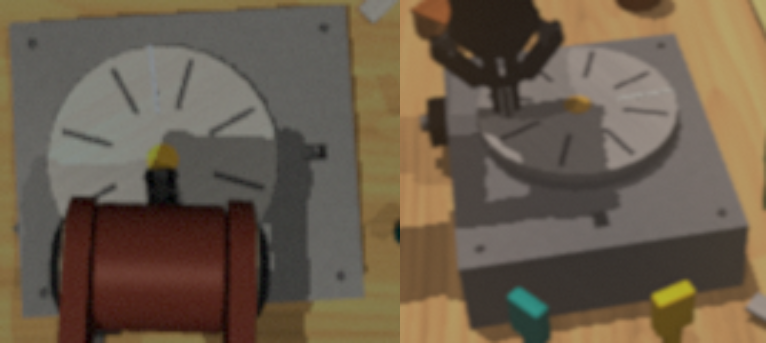

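```bash
cat > ph.py <<'E'
from h import *
def phase(im,z=.109):
    g=cv2.cvtColor(im["color"],cv2.COLOR_RGB2GRAY).astype(np.float32)
    A=np.arange(0,360,.5);R=np.arange(.050,.086,.002);U=np.zeros((len(R),len(A)),np.float32);V=U.copy()
    for i,r in enumerate(R):
        for j,a in enumerate(A):
            U[i,j],V[i,j]=proj(im,[.531+r*np.cos(np.radians(a)),.058+r*np.sin(np.radians(a)),z])
    P=cv2.remap(g,U,V,cv2.INTER_LINEAR)
    k=12
    c=np.minimum(np.roll(P,k,1),np.roll(P,-k,1))-P
    c=np.clip(np.median(c,0),-10,40)
    s=[np.sort([c[(int(2*p)+90*m)%720] for m in range(8)])[-4:].sum() for p in np.arange(0,45,.5)]
    i=int(np.argmax(s));return i*.5,s[i]
if __name__=="__main__":
    import sys
    im=ctrl.get_image("top");print("phase",phase(im))
E
python3 - <<'E'
from ph import *
im=ctrl.get_image("top");
for n in("top0","top7","top8"):
    j=dict(im);j["color"]=cv2.imread("pics/%s.png"%n)[:,:,::-1].copy();print(n,phase(j))
E
```

```text
top0 (1.5, np.float32(160.0))
top7 (28.0, np.float32(144.93262))
top8 (30.0, np.float32(160.0))
```

Call:
step_arm(
  moves=[
    [0,0.0011,-0.007,-0.0002,0],
    [0,0.0011,-0.007,0,0],
    [0,0.0018,-0.0068,0,0],
    [0,0.0025,-0.0066,0,0],
    [0,0.0032,-0.0063,0,0],
  ],
)

```text
t: 21.88
tool_pos: [0.4728, 0.023, 0.1092]
tool_rot: [2.148, 2.267, 0.013]
contact_force: [-0.2, 1.6, 4.9]
opening: 0.0003
```

```bash
python3 w.py;python3 ph.py
```

```text
t 21.88 ang -148.9 r 67.9 z 109.17 F [-0.2  1.6  4.9] opening 0.0003
[ 4.7 -5.4]
[ 4.5 -5.4]
[ 5.1 -4.9]
[ 5.5 -4.3]
[ 6.  -3.7]
phase (10.0, np.float32(157.68066))
```

Call:
step_arm(
  moves=[
    [0,0.0046,-0.0054,0.0002,0],
    [0,0.0045,-0.0054,0,0],
    [0,0.0051,-0.0049,0,0],
    [0,0.0055,-0.0043,0,0],
    [0,0.006,-0.0037,0,0],
  ],
)

```text
t: 22.55
tool_pos: [0.4998, -0.0033, 0.1089]
tool_rot: [2.149, 2.267, 0.01]
contact_force: [-0.9, 0.5, 4.6]
opening: 0.0003
```

```bash
python3 w.py;python3 ph.py
```

```text
t 22.55 ang -117.0 r 68.8 z 108.91 F [-0.9  0.5  4.6] opening 0.0003
[ 7.2 -1.2]
[ 6.7 -2.2]
[ 6.9 -1.5]
[ 7.  -0.7]
[7. 0.]
phase (36.0, np.float32(147.34766))
```

Call:
step_arm(
  moves=[
    [0,0.007,-0.0012,0,0],
    [0,0.0067,-0.0022,0,0],
    [0,0.0069,-0.0015,0,0],
    [0,0.007,-0.0007,0,0],
    [0,0.007,0,0,0],
  ],
)

```text
t: 23.22
tool_pos: [0.5368, -0.0103, 0.1085]
tool_rot: [2.148, 2.266, 0.007]
contact_force: [-1.6, -0.7, 3.7]
opening: -0.0001
```

```bash
python3 w.py;python3 ph.py
```

```text
t 23.23 ang -85.1 r 68.6 z 108.54 F [-1.6 -0.7  3.7] opening -0.0001
[6.8 2.6]
[6.8 1.7]
[6.6 2.4]
[6.3 3.1]
[6.  3.7]
phase (17.0, np.float32(138.90576))
```

Call:
step_arm(
  moves=[
    [0,0.0067,0.0024,-0.0001,0],
    [0,0.0067,0.0018,-0.0002,0],
    [0,0.0066,0.0024,-0.0002,0],
    [0,0.0063,0.003,-0.0002,0],
    [0,0.006,0.0037,-0.0002,0],
  ],
)

```text
t: 23.9
tool_pos: [0.5721, 0.0035, 0.1075]
tool_rot: [2.147, 2.265, 0.008]
contact_force: [-1.0, -0.6, 3.4]
opening: -0.0002
```

```bash
python3 w.py;python3 ph.py
```

```text
t 23.9 ang -53.0 r 68.2 z 107.53 F [-1.  -0.6  3.4] opening -0.0002
[4.6 5.5]
[4.9 5.1]
[4.3 5.5]
[3.7 6. ]
[3.1 6.3]
phase (44.0, np.float32(127.93555))
```

Call:
step_arm(
  moves=[
    [0,0.0046,0.0055,-0.0003,0],
    [0,0.0048,0.0051,-0.0002,0],
    [0,0.0043,0.0055,-0.0002,0],
    [0,0.0037,0.006,-0.0002,0],
    [0,0.0031,0.0063,-0.0002,0],
  ],
)

```text
t: 24.58
tool_pos: [0.5949, 0.034, 0.1066]
tool_rot: [2.146, 2.264, 0.01]
contact_force: [-0.7, -2.4, 3.6]
opening: 0.0002
```

```bash
python3 w.py;python3 ph.py
```

```text
t 24.57 ang -20.6 r 68.2 z 106.59 F [-0.7 -2.4  3.6] opening 0.0002
[1.  7.1]
[1.4 6.9]
[0.7 7. ]
[-0.1  7. ]
[-0.8  7. ]
phase (27.0, np.float32(73.023926))
```

+28. Continuing.

Call:
step_arm(
  moves=[
    [0,0.001,0.007,-0.0003,0],
    [0,0.0014,0.007,-0.0002,0],
    [0,0.0007,0.007,-0.0001,0],
    [0,-0.0001,0.007,-0.0001,0],
    [0,-0.0008,0.007,-0.0001,0],
  ],
)

```text
t: 25.25
tool_pos: [0.5979, 0.0719, 0.106]
tool_rot: [2.146, 2.263, 0.012]
contact_force: [0.9, -2.0, 2.6]
opening: -0.0001
```

```bash
python3 w.py;python3 ph.py
```

```text
t 25.25 ang 11.8 r 68.4 z 106.01 F [ 0.9 -2.   2.6] opening -0.0001
[-3.1  6.5]
[-2.5  6.6]
[-3.2  6.3]
[-3.8  5.9]
[-4.4  5.5]
phase (9.0, np.float32(82.8667))
```

Call:
step_arm(
  moves=[
    [0,-0.003,0.0065,-0.0005,0],
    [0,-0.0026,0.0066,-0.0002,0],
    [0,-0.0032,0.0063,-0.0001,0],
    [0,-0.0038,0.0059,0,0],
    [0,-0.0044,0.0055,0,0],
  ],
)

```text
t: 25.92
tool_pos: [0.5804, 0.1056, 0.1059]
tool_rot: [2.145, 2.263, 0.015]
contact_force: [1.2, -2.2, 3.7]
opening: 0.0
```

```bash
python3 w.py;python3 ph.py
```

```text
t 25.93 ang 43.9 r 68.6 z 105.89 F [ 1.2 -2.2  3.7] opening 0.0
[-6.3  3.7]
[-5.6  4.2]
[-6.   3.6]
[-6.4  3. ]
[-6.6  2.3]
phase (37.5, np.float32(124.82568))
```

Call:
step_arm(
  moves=[
    [0,-0.006,0.0037,-0.0001,0],
    [0,-0.0057,0.0041,0,0],
    [0,-0.006,0.0036,0,0],
    [0,-0.0064,0.003,0,0],
    [0,-0.0066,0.0023,0.0001,0],
  ],
)

```text
t: 26.6
tool_pos: [0.5478, 0.1241, 0.1064]
tool_rot: [2.144, 2.263, 0.017]
contact_force: [2.2, -2.0, 4.6]
opening: -0.0003
```

```bash
python3 w.py;python3 ph.py
```

```text
t 26.6 ang 75.8 r 68.2 z 106.38 F [ 2.2 -2.   4.6] opening -0.0003
[-7.2  0.2]
[-7.   0.6]
[-7.  -0.1]
[-7.  -0.8]
[-6.9 -1.6]
phase (23.5, np.float32(115.40039))
```

Call:
step_arm(
  moves=[
    [0,-0.007,0.0003,0.0002,0],
    [0,-0.007,0.0005,0.0002,0],
    [0,-0.007,-0.0001,0.0002,0],
    [0,-0.007,-0.0008,0.0002,0],
    [0,-0.007,-0.0016,0.0002,0],
  ],
)

```text
t: 27.28
tool_pos: [0.5101, 0.1227, 0.1075]
tool_rot: [2.144, 2.264, 0.018]
contact_force: [2.6, -0.4, 2.6]
opening: 0.0001
```

```bash
python3 w.py;python3 ph.py
```

```text
t 27.27 ang 107.9 r 68.0 z 107.51 F [ 2.6 -0.4  2.6] opening 0.0001
[-6.3 -3.4]
[-6.3 -3.2]
[-5.9 -3.8]
[-5.5 -4.4]
[-5. -5.]
phase (9.0, np.float32(136.39844))
```

Call:
step_arm(
  moves=[
    [0,0,0,0,0],
    [0,0,0,0.003,0],
    [0,0,0,0.02,0],
    [0,0,0,0.04,0],
    [0,0,0,0.05,0],
    [0,0,0,0.03,0],
    [0,0,0,0,0],
    [0,0,0,0,0],
  ],
)

```text
t: 28.32
tool_pos: [0.4993, 0.1234, 0.2429]
tool_rot: [2.16, 2.281, -0.013]
contact_force: [0.3, -1.0, -0.3]
opening: -0.0003
```

```bash
python3 w.py;python3 ph.py; python3 - <<'E'
from h import *
a=ctrl.get_image("top");save(a,"top9.png");b=ctrl.get_image("side");save(b,"side9.png")
print([(np.round(d["bbox"]).tolist(),round(d["p"],2)) for d in ctrl.spot_in(b,"key")])
for q in("jar","chisel","block"):print(q,[(np.round(d["bbox"]).tolist(),round(d["p"],2)) for d in ctrl.spot_in(a,q)][:1],[(np.round(d["bbox"]).tolist(),round(d["p"],2)) for d in ctrl.spot_in(b,q)][:1])
E
python3 ph.py
```

```text
t 28.32 ang 115.9 r 72.7 z 242.85 F [ 0.3 -1.  -0.3] opening -0.0003
[-3.7 -8.5]
[-5.8 -4. ]
[-5.3 -4.6]
[-4.8 -5.1]
[-4.2 -5.6]
phase (10.0, np.float32(130.15869))
[([282.0, 342.0, 297.0, 386.0], 0.89), ([253.0, 278.0, 270.0, 317.0], 0.72), ([366.0, 207.0, 372.0, 243.0], 0.69)]
jar [([165.0, 162.0, 191.0, 190.0], 0.56)] [([297.0, 115.0, 321.0, 156.0], 0.59)]
chisel [([373.0, 101.0, 444.0, 167.0], 0.64)] [([234.0, 340.0, 340.0, 400.0], 0.71)]
block [([159.0, 236.0, 218.0, 288.0], 0.86)] [([210.0, 137.0, 250.0, 171.0], 0.67)]
phase (10.5, np.float32(132.51855))
```

View pics/side9.png

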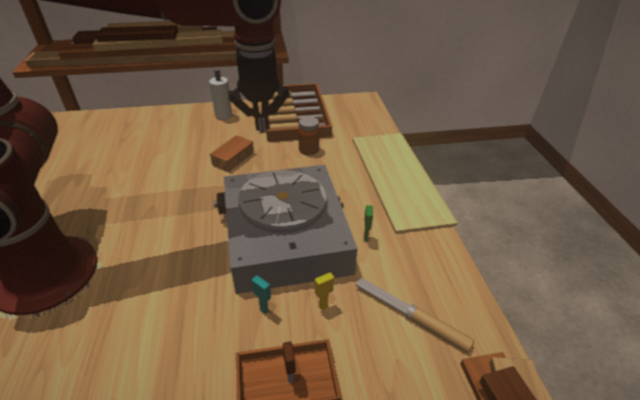

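```bash
python3 -c "
from station import ctrl
print(ctrl.finish_job())"
```

```text
the job is handed in; nothing more can be done
None
```

I pulled the dark wooden key straight up out of the machine and stood it in the wooden tray. Then I walked the disc anticlockwise with the shut fingertips, pressing with about 1.5 to 5 N (the limit is 15 N), lifted off and handed the job in at about 28.5 s.

**Disc:** From its marks in the top pictures I estimate about 500° of turn. The hand went through about 555°, so some slip or creep showed.
- **Least certain part:** Over one stretch of about 235° I took no picture. The marks repeat every 45°, so the estimate could be 45° too high. Even a 90° error would leave it above a full turn.
- **At rest:** After lift-off the marks read 10.0° and 10.5°, which is the same within error.

**Last checks:** The key is still upright in the tray. The jar and block were found within a few pixels of where they started. The chisel too in the top picture, but in the side picture the detector reported the tray instead; by eye the chisel is unmoved there. The hand was clear, about 13 cm above the disc.

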